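Load a blood-smear slide carrier under the spring clip of its stage

TASK

Press the orange bar of the slide stage's spring clip all the way down with one fingertip and keep it down while the other fingertip pushes the white slide carrier along its track, under the raised steel jaw, until it is fully home against the end stop. Then let the bar up so that the jaw clamps the carrier, and move clear. Only press and push: do not pinch or lift the carrier, and leave everything else on the bench where it stands.

Things in the scene. Friction and masses are not known exactly. Their poses are not given: they have to be found in the camera images.
- stage: Grey slide stage fixed to the bench; plate x -120 to 105, y -57 to 65 mm, deck top at z = 18 mm. Origin on the bench under it; +x is the push direction, z up; place and yaw vary. The track runs along x at y = 30 mm, 43 mm wide between rails 4 mm wide and 5 mm high (x -80 to 90), open at -x. Two 8 mm posts at x = -104 and 26, y = -4 mm rise to z = 38 and hold the clip's 7 mm pivot rod at z = 32.
- bar_mid (a point): Top of the clip's orange press bar, halfway along it (stage x = -42.5 mm), on its middle line; moves with it. Bar: 125 x 26 x 4 mm, stage x -105 to 20, beside the track. At rest it slopes up away from the pivot (top 26 to 37 mm over the bench). Fully pressed it is level: stage y -43 to -17, top at z = 23 mm, so that a level second fingertip is 5 mm over the deck. A finger may slide along it.
- jaw_foot (a point): Middle of the underside of the foot of the clip's steel jaw, which reaches over the track at stage x 50 to 74 mm, about y 21 to 34 mm. With the bar up and no carrier below, the foot hangs about 7 mm over the deck and blocks a carrier; with the bar fully down it is 17 mm or more over the deck and a carrier (12 mm) passes.
- clip (a joint): Angle of the sprung clip (bar and jaw in one, rocking on the pivot rod along stage x), rad: 0 = bar up, jaw fully down; about 0.21 = jaw resting on a carrier; 0.42 = bar fully pressed, jaw raised (hard stop). On the bar's middle line about 2.6 N starts it and 4.7 N holds it fully down (more nearer the pivot); it springs back when let go. Pressed harder than that, it drags on a sliding finger.
- carrier: White plastic slide carrier with a glass slide on top, loose on the track, 76 (x) x 40 (y) x 12 mm, 0.1 to 0.2 kg. An upright lip at its rear (-x) end, 5 mm thick, 40 mm wide, 24 mm high from the underside, is there to push against. Origin: centre of the underside; axes as the stage's. Starts 45 to 65 mm short of home, before the jaw.
- home (a point): Where the carrier's origin lies when it is fully home (stage x = 47, y = 30, z = 18 mm), its front against the aluminium end stop (face at stage x = 85 mm, 18 mm high). The lip's rear face is then at stage x = 9 mm.
- spare: Bystander: blue spare carrier of the same shape lying on the bench, not to be moved. Origin under its centre.
- dropper: Bystander: small bottle with a red cap, 28 mm across, 62 mm high, standing on the bench. Origin under its centre.
- specimen: Bystander: specimen jar with orange cap, 44 mm across, 55 mm high. Origin under its centre.
- vial: Bystander: small jar with a pink cap, 32 mm across, 60 mm high. Origin under its centre.
- marker: Bystander: marker pen lying on the bench, 117 x 14 x 14 mm. Origin under its middle.
- reagent: Bystander: reagent bottle with a red cap, 52 mm across, 110 mm high. Origin under its centre.
Not all that is in view belongs to the job. Leave any yellow look-alike of the carrier alone.

How it is judged (in metres and radians):
On the way, in this order (a step that is already met when the one before it is completed fails the run):
1. a finger presses the bar down while the carrier is still short of the jaw (value of joint clip above 0.3 rad and contact force between the fingers and clip_c1 above 0.5 N and x of carrier in the frame of stage below 0.014 m), for 0.1 s.
2. the carrier is home (within 3 mm) with a finger still on the carrier and the bar still held down by the other (value of joint clip above 0.3 rad and contact force between the fingers and clip_c1 above 0.5 N and contact force between the fingers and carrier above 0.05 N and x of carrier in the frame of home above -0.003 m), for 0.1 s.
At the end, for the whole second after the job is handed in: The white carrier lies flat on its track within 3 mm of the end stop, at rest, and the released clip's jaw rests on it and presses it down (more than 0.5 N) (x of carrier in the frame of home above -0.003 m and distance between carrier and home below 0.005 m and angle between the x axis of carrier and the x axis of stage, either way round below 0.07 rad and angle between carrier's own z axis and vertical below 0.05 rad and value of joint clip between 0.12 and 0.28 rad and contact force between clip and carrier above 0.5 N and linear speed of carrier below 0.01 m/s); the robot touches nothing.
It fails at once if the carrier was lifted (more than 8 mm off the deck) or tipped (z of carrier in the frame of stage above 0.026 m or angle between carrier's own z axis and vertical above 0.25 rad).
It fails at once if a bystander was disturbed (moved more than 15 mm) (distance of any of spare, dropper, specimen, vial, marker, reagent from where it was at the start of the episode above 0.015 m).
It also fails if it takes over 40 s, if anything falls off the work surface, if the arm or the gripper's body presses on something with over 40 N, if the wrist force passes 120 N, or if a joint passes its speed limit or range.

ROBOT

A 6-joint arm with a two-finger parallel gripper is mounted at the origin on the work surface. World frame = base frame: x ahead of the robot, y to its left, z up, the work surface at z = 0. Lengths are in mm, angles in degrees, forces in N, time in s.
With the tool pointing down it reaches from about 300 to 850 mm from the base axis. Payload 4.2 kg.
Tool frame: the origin (TCP) lies at the centre of the arm's flange, where the gripper is bolted on; the fingertips stand 191 mm ahead of it and the grasp point (between the pads) lies 172 mm ahead of it; z points along the fingers, y is the direction in which the jaws open and shut (so a half turn about z gives the same grasp; the last joint's range is limited). The gripper opens to 91 mm and grips with 3 to 60 N. Pads are 32 mm wide; open, the fingers measure 118 mm over their backs; the gripper's body (76 mm by 178 mm) begins 60 mm behind the grasp point.
Start: joints at [72.536, 18.312, 89.639, -0, 72.044, -1.146], TCP at [161.552, 551.837, 404.776] pointing down, gripper open.
Joint ranges: [-177.97, 177.97], [-48.28, 115.42], [12.27, 149.76], [-77.06, 257.06], [2.81, 150.46], [-146.56, 146.56]. Speed limits (degrees/s): [147.25, 147.25, 180, 180, 180, 180].

INTERFACE

Orientations are given as [roll, pitch, yaw] about the fixed x, y, z axes, in that order (R = Rz(yaw) Ry(pitch) Rx(roll)).
In Python, from workcell import status, vision, ticket gives the robot as it stands.
- The arm moves only by the shell command python3 -m jog 'ROWS' [FORCE]. ROWS is JSON, a list of rows, each a list of 7 numbers: the finger opening in m, from 0 to 0.0912, then the shift along the tool's x, y, z in m, then the turn, a rotation vector about the tool's x, y, z in rad. A call has 1 to 12 rows; each row shifts and turns the commanded pose from where the row before left it, along the tool's axes as they then stand; what a row does not reach is not made up. A row lasts 1/8 s, in which the tool goes at most 62.5 mm and 10.7 degrees, less where a joint would pass 70% of its speed; a pose out of reach is approached as far as the arm can. A call with a gripper value outside its range is refused whole. The fingers move at their own pace and stop on an object; FORCE is the grip in N (left out, the last holds). Time passes only in rows, so rows that do not move let the fingers close. It gives the time, the measured TCP pose, the force and the opening at its end, in the units of the state.
- status.state(): the state, without advancing time (a new reading comes with each control period).
- vision.grab_frame(name): name is "side" or "top" or "wrist"; returns a dict with "color" (384x512x3 uint8, blue, green, red), "depth" (384x512 float32, mm along the optical axis (not along the pixel's ray), 0 where there is no reading), "fov_y" (degrees; the focal length in pixels is half the picture's height over the tangent of half this angle, whatever the lens; pixels are square), "cx", "cy" (the principal point, pixels), "pose" (4x4, takes a point from camera to world coordinates). Camera axes: x right, y down, z forward; pixel columns grow to the right and rows downward; lengths in mm; the calibration is good to about 2 mm. A picture is of the moment at which its call begins.
- ticket.job_done(): hands the job in, once; it reports no verdict.
Trained networks look in the newest picture that a camera, given by its name, has taken for a name from the list of things; names that differ only in an ending like _2 or _b are one class to them, and where a whole thing is asked for, a point or a joint stands for the part that bears it (a point fixed in the world has none). Each returns a list of dicts, best first, with "p" (0 to 1); they miss things now and then, are a little off and sometimes report something else, mostly with a low value. They report only what shows in the picture. A call takes as long as a camera call. They do not tell look-alikes from the thing itself.
- vision.find_in(camera, label): "location" ([x, y, z] in mm, in world coordinates, good to about 4 mm: the middle of the surface that is visible of it).
- vision.silhouettes(camera, label): "pixels" (384x512 bool, what is visible of it).
The state is a dict: "time_s": time; "qpos": joint angles; "qvel": joint speeds; "effort": joint torques, N m; "ee_pos": TCP position; "ee_rot": TCP orientation; "force": force on the tool from outside, world axes, zero at the start; "torque": the same for the moment, N m; "gripper_width": finger opening in mm.
Only numpy, scipy, OpenCV 4.12 (cv2) and the standard library are available. Lean on these libraries where they do the work, as an engineer would, in place of code of your own. Each camera call takes 0.05 s, during which the arm holds its last target.

## Working session

There is one attempt and no reset: what is moved stays moved. The work goes in short steps, Python scripts to look and compute and a shell command to move; the robot and the scene stay as the last step left them, time stands still between calls to the robot, and variables do not carry over. Pictures are saved under pics/ and viewed, and the job is handed in when it is done.

```bash
mkdir -p pics; ls
python3 - <<'E'
from workcell import status, vision
import cv2
print(status.state())
for n in ("top","side"):
    f=vision.grab_frame(n); cv2.imwrite(f"pics/{n}0.png",f["color"]); print(n,f["fov_y"],f["cx"],f["cy"],f["pose"].round(3).tolist())
    for l in ("stage","bar_mid","jaw_foot","carrier","spare","dropper","specimen","vial","marker","reagent"):
        print(l,[(round(d["p"],2),[round(float(v)) for v in d["location"]]) for d in vision.find_in(n,l)[:3]])
E
```

```text
pics
{'time_s': 0.0, 'qpos': array([ 7.25343575e+01,  1.83507828e+01,  8.97069474e+01, -1.92766396e-03,
        7.20453765e+01, -1.14636195e+00]), 'qvel': array([-0.06982838, -0.03487254,  0.07252111, -0.05154816,  0.02216612,
        0.09081489]), 'effort': array([-5.84051395e-04, -4.12456906e+01, -2.31975657e+01,  7.26260757e-02,
        4.55580465e-02, -1.17478512e-04]), 'ee_pos': array([161.52366899, 551.66161404, 403.92492972]), 'ee_rot': array([-1.79896877e+02, -2.30447518e-04,  1.63681315e+02]), 'force': array([ 0.24488919, -0.68699299,  0.47775342]), 'torque': array([-0.01874765, -0.00167119,  0.01479501]), 'gripper_width': 91.26256341431252}
top 54.13567638768911 253.09252121335766 187.63538490823515 [[-0.011, -0.992, 0.127, 348.248], [-1.0, 0.01, -0.015, -14.348], [0.013, -0.127, -0.992, 1211.737], [0.0, 0.0, 0.0, 1.0]]
stage [(0.63, [558, -92, 16]), (0.4, [539, -61, 29])]
bar_mid [(0.86, [552, -119, 34])]
jaw_foot [(0.94, [550, -118, 35])]
carrier [(0.79, [452, 109, 16]), (0.78, [540, -61, 25])]
spare [(0.74, [550, -115, 38]), (0.52, [506, 385, 14])]
dropper []
specimen [(0.75, [556, -90, 17]), (0.62, [685, -38, 54])]
vial [(0.62, [552, 30, 62])]
marker [(0.52, [305, -369, 14])]
reagent [(0.88, [523, -415, 71]), (0.36, [556, -92, 17])]
side 47.96774329477921 262.7852734998652 192.01999927586604 [[-0.962, -0.196, 0.19, 288.993], [-0.272, 0.664, -0.697, 757.832], [0.01, -0.722, -0.692, 814.789], [0.0, 0.0, 0.0, 1.0]]
stage [(0.95, [545, -79, 19]), (0.36, [304, -363, 7])]
bar_mid [(0.72, [548, -110, 31])]
jaw_foot [(0.66, [551, -111, 33])]
carrier [(0.86, [538, -56, 29]), (0.74, [451, 114, 11])]
spare [(0.76, [506, 390, 6])]
dropper [(0.51, [652, -140, 32])]
specimen [(0.52, [686, -26, 33]), (0.51, [551, -112, 34])]
vial [(0.63, [552, 44, 40])]
marker [(0.57, [547, -113, 35]), (0.5, [307, -364, 6])]
reagent [(0.76, [525, -408, 53])]
```

View pics/top0.png

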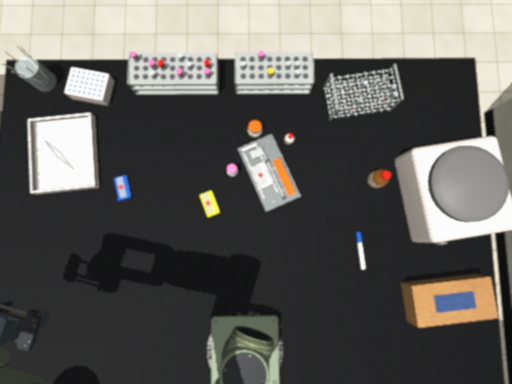

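View pics/side0.png

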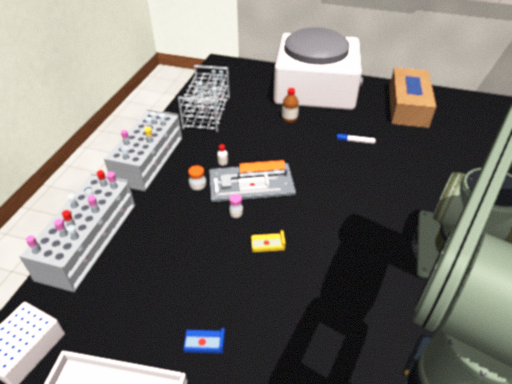

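Run:
```python
import cv2
for n,(a,b,c,d) in {"top":(210,60,380,190),"side":(120,130,270,260)}.items():
    im=cv2.imread(f"pics/{n}0.png")[b:d,a:c]; cv2.imwrite(f"pics/{n}0z.png",cv2.resize(im,None,fx=4.5,fy=4.5,interpolation=cv2.INTER_CUBIC))
```

```text
(no output)
```

View pics/top0z.png

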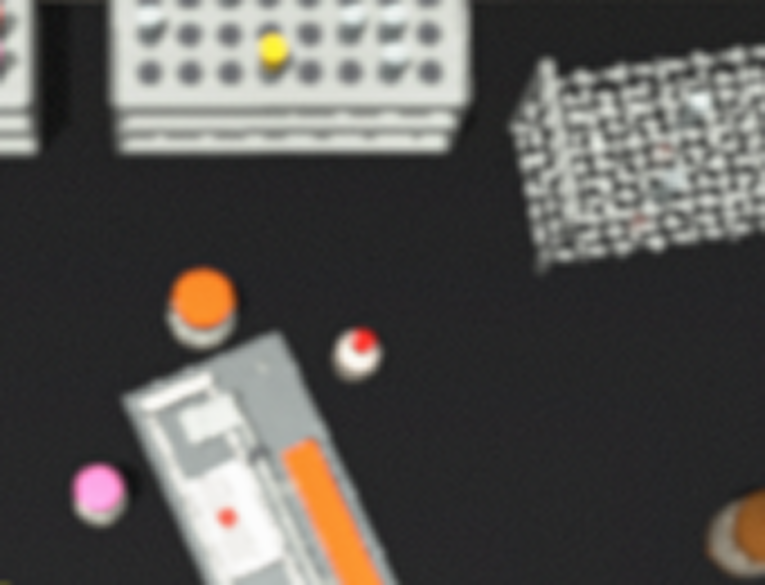

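View pics/side0z.png

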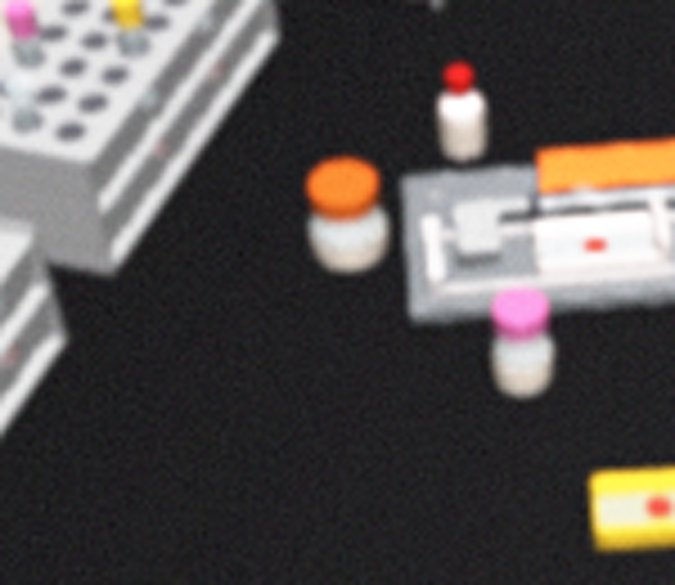

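The top view shows the stage at about (270,172), with the orange bar on its right at (285,178) and the white carrier at (262,175). The push direction is up and to the left. The yellow look-alike is at (209,204) and the blue spare at (122,188). Next I'll fit the stage pose.

```bash
cat > h.py <<'E'
import numpy as np, cv2
from workcell import status, vision
def cloud(f):
    d=f["depth"]; h,w=d.shape; fl=h/2/np.tan(np.radians(f["fov_y"]/2))
    u,v=np.meshgrid(np.arange(w),np.arange(h))
    P=np.stack([(u-f["cx"])/fl*d,(v-f["cy"])/fl*d,d],-1)
    return P@f["pose"][:3,:3].T+f["pose"][:3,3]
def orange(f):
    hsv=cv2.cvtColor(f["color"],cv2.COLOR_BGR2HSV)
    return (hsv[...,0]>5)&(hsv[...,0]<20)&(hsv[...,1]>150)&(hsv[...,2]>120)
def plane(f,z):  # ray to plane z -> xy
    d=f["depth"]; h,w=d.shape; fl=h/2/np.tan(np.radians(f["fov_y"]/2))
    u,v=np.meshgrid(np.arange(w),np.arange(h))
    r=np.stack([(u-f["cx"])/fl,(v-f["cy"])/fl,np.ones_like(u)],-1)@f["pose"][:3,:3].T
    c=f["pose"][:3,3]; return c+r*((z-c[2])/r[...,2])[...,None]
def biggest(m):
    n,l,s,_=cv2.connectedComponentsWithStats(m.astype(np.uint8)); i=1+np.argmax(s[1:,4]); return l==i
E
python3 - <<'E'
from h import *
for n in ("top","side"):
    f=vision.grab_frame(n); P=cloud(f); m=orange(f)&(abs(P[...,0]-550)<120)&(abs(P[...,1]+110)<90)&(f["depth"]>0)&(P[...,2]<45)
    m=biggest(m); Q=plane(f,31.5)[m]
    r=cv2.minAreaRect(Q[:,:2].astype(np.float32)); print(n,m.sum(),"rect",r,"zmean",np.median(P[m][:,2]),Q.mean(0),P[m].mean(0))
    s=vision.silhouettes(n,"stage")[0]["pixels"]|vision.silhouettes(n,"stage")[0]["pixels"]
    Z=P[...,2]; reg=(P[...,0]>420)&(P[...,0]<690)&(P[...,1]>-200)&(P[...,1]<10)&(Z>10)&(Z<48)&(f["depth"]>0)
    reg=biggest(reg); r=cv2.minAreaRect(P[reg][:,:2].astype(np.float32)); print("plate",r, reg.sum());
E
```

```text
top 267 rect ((535.8523559570312, -129.8851318359375), (120.9637680053711, 22.88054084777832), 23.346763610839844) zmean 34.360502225887785 [ 535.11987091 -130.1728692    31.5       ] [ 534.63278347 -129.86407808   34.52103702]
plate ((553.1771240234375, -83.21772766113281), (225.32058715820312, 122.31491088867188), 23.363096237182617) 2589
side 398 rect ((536.4104614257812, -133.62269592285156), (125.94143676757812, 42.122074127197266), 23.720415115356445) zmean 33.22103859972407 [ 538.35802294 -132.53458097   31.5       ] [ 539.15214406 -135.08641394   29.29207377]
plate ((552.0179443359375, -79.3155517578125), (225.16908264160156, 125.5793228149414), 22.995763778686523) 2618
```

```bash
python3 -m jog '[[0.0465,-0.0418,-0.0458,0,0,0,0],[0.0465,-0.0418,-0.0458,0,0,0,0],[0.0465,-0.0418,-0.0458,0,0,0,0],[0.0465,-0.0418,-0.0458,0,0,0,0],[0.0465,-0.0418,-0.0458,0,0,0,0],[0.0465,-0.0418,-0.0458,0,0,0,0],[0.0465,-0.0418,-0.0458,0,0,0,0],[0.0465,-0.0418,-0.0458,0,0,0,0],[0.0465,-0.0418,-0.0458,0,0,0,0],[0.0465,-0.0418,-0.0458,0,0,0,0],[0.0465,-0.0418,-0.0458,0,0,0,0],[0.0465,-0.0418,-0.0458,0,0,0,0]]'
python3 -m jog '[[0.0465,0,0,0,0,0,0.175],[0.0465,0,0,0,0,0,0.175],[0.0465,0,0,0,0,0,0.175],[0.0465,0,0,0,0,0,0.175],[0.0465,0,0,0,0,0,0.175],[0.0465,0,0,0,0,0,0.175],[0.0465,0,0,0,0,0,0.175],[0.0465,0,0,0,0,0,0.175],[0.0465,0,0,0,0,0,0.175],[0.0465,0,0,0,0,0,0.175],[0.0465,0,0,0,0,0,0.175],[0.0465,0,0,0,0,0,0.175]]'
python3 -m jog '[[0.0465,0,0,0.03,0,0,0.175],[0.0465,0,0,0.03,0,0,0.175],[0.0465,0,0,0,0,0,0],[0.0465,0,0,0,0,0,0]]'
python3 - <<'E'
from h import *
f=vision.grab_frame("wrist"); cv2.imwrite("pics/w1.png",f["color"]); print(f["fov_y"],f["pose"].round(3).tolist())
s=status.state(); print(s)
E
```

```text
time_s: 2.9
ee_pos: [489.1, -118.7, 405.0]
ee_rot: [180.0, 0.1, 163.6]
force: [1.2, -0.1, 0.2]
gripper_width: 46.3
time_s: 4.4
ee_pos: [488.5, -116.5, 404.8]
ee_rot: [180.0, -0.0, 43.0]
force: [-0.5, -0.3, 1.5]
gripper_width: 46.4
time_s: 4.9
ee_pos: [489.0, -116.7, 345.8]
ee_rot: [179.9, -0.1, 23.4]
force: [0.5, 0.0, -0.0]
gripper_width: 46.2
66.04231592354684 [[0.398, -0.882, -0.253, 561.55], [-0.918, -0.382, -0.111, -85.041], [0.002, 0.276, -0.961, 326.185], [0.0, 0.0, 0.0, 1.0]]
{'time_s': 4.95, 'qpos': array([-1.47318959e+01,  1.45341842e+01,  1.04146145e+02,  5.50188324e-03,
        6.11689857e+01,  5.18455622e+01]), 'qvel': array([-0.01548078, -0.23070587, -0.04495086, -0.08272949, -0.25523237,
        0.70072484]), 'effort': array([-1.29399767e-03, -3.50182629e+01, -2.08133626e+01,  6.60120626e-02,
       -2.09000485e-02, -1.36206119e-02]), 'ee_pos': array([ 489.04613048, -116.68637919,  346.06392348]), 'ee_rot': array([ 1.79910705e+02, -1.21473148e-01,  2.34199897e+01]), 'force': array([-0.03647529,  0.88339434, -0.25271085]), 'torque': array([-0.04599866,  0.15331779,  0.00483167]), 'gripper_width': 46.49881997762411}
```

View pics/w1.png

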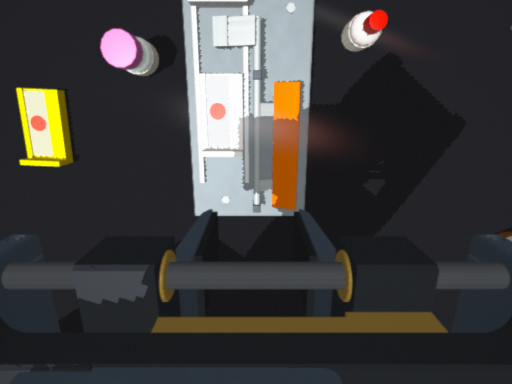

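The wrist picture shows the gripper square to the stage, with the pivot rod at column 257 between the fingers. The carrier body is at (220,112), its lip at row 153, and the bar runs from (287,85) to (285,205). I'll refine the numbers from this view.

Run:
```python
from h import *
f=vision.grab_frame("wrist"); P=cloud(f); Z=P[...,2]; ok=f["depth"]>0
m=biggest(orange(f)&ok&(Z<50)&(Z>18)); r=cv2.minAreaRect(P[m][:,:2].astype(np.float32)); print("bar",r,P[m][:,2].min(),P[m][:,2].max())
v=np.arange(384)[:,None]
reg=biggest(ok&(Z>8)&(Z<50)&(v<212)); a=np.radians(23.4)
R=np.array([[np.cos(a),-np.sin(a)],[np.sin(a),np.cos(a)]])
print("plate angle",cv2.minAreaRect(P[reg&(Z<24)][:,:2].astype(np.float32)))
S=(P[...,:2]-[561.6,-83.9])@R  # stage coords
q=S[reg]; print("plate x,y range",np.percentile(q,[.3,99.7],axis=0))
print("deck z",np.median(Z[reg&(Z<22)]))
t=S[m]; print("bar range",np.percentile(t,[1,99],axis=0))
for lo in range(-100,20,20):
    k=m&(S[...,0]>lo)&(S[...,0]<lo+20); print("bar y-range@",lo,np.percentile(S[k][:,1],[3,97]),np.percentile(Z[k],[3,97]))
lip=reg&(Z>36)&(Z<46)&(S[...,1]>8)&(S[...,1]<52)&(S[...,0]<20); print("lip",lip.sum(),np.percentile(S[lip],[2,50,98],axis=0),np.median(Z[lip]))
car=reg&(Z>27)&(Z<34)&(S[...,1]>8)&(S[...,1]<52)&(S[...,0]<40); print("car",car.sum(),np.percentile(S[car],[2,50,98],axis=0),np.median(Z[car]))
# edges of plate per row: 
for lo in range(-60,90,30):
    k=reg&(S[...,0]>lo)&(S[...,0]<lo+30); print(lo,np.percentile(S[k][:,1],[.5,99.5]))
```

```text
bar ((536.3575439453125, -128.29360961914062), (125.21488952636719, 23.779333114624023), 23.33180809020996) 19.8721373712969 41.42569038317134
plate angle ((550.4755859375, -83.21434783935547), (206.2032928466797, 122.44652557373047), 23.4791202545166)
plate x,y range [[-112.24448901  -55.33798311]
 [  92.15904644   65.40759698]]
deck z 18.37178166887236
bar range [[-101.79634285  -42.1975239 ]
 [  19.9276692   -19.43693449]]
bar y-range@ -100 [-41.94960288 -19.42878811] [29.94992577 39.77615537]
bar y-range@ -80 [-41.53713117 -19.93297009] [29.81421211 39.95231417]
bar y-range@ -60 [-41.65046099 -19.76970969] [29.927494   39.85322782]
bar y-range@ -40 [-41.72168939 -20.36859765] [30.20049329 39.98254007]
bar y-range@ -20 [-41.69902866 -19.98085814] [30.02206195 40.10762504]
bar y-range@ 0 [-41.89736143 -19.75003108] [29.80324207 40.05382436]
lip 251 [[-47.38481188  12.02314479]
 [-45.13821066  31.25699864]
 [-42.533027    50.59003524]] 42.120237072294
car 3153 [[-41.53778801  11.73439248]
 [ -5.38853449  31.14645733]
 [ 27.35256556  50.31247102]] 29.869532058895516
-60 [-55.26573917  65.08998428]
-30 [-55.00000945  64.9306942 ]
0 [-55.27307855  65.12892934]
30 [-54.92738974  65.03267596]
60 [-55.15138899  65.01040125]
```

```bash
python3 -m jog '[[0.0465,0.005,-0.0018,0.03,0,0,0],[0.0465,0,0,0.03,0,0,0],[0.0465,0,0,0.03,0,0,0],[0.0465,0,0,0.014,0,0,0],[0.0465,0,0,0,0,0,0],[0.0465,0,0,0,0,0,0]]'
python3 - <<'E'
from h import *
for n in ("wrist","side"):
    f=vision.grab_frame(n); im=f["color"]
    if n=="side": im=cv2.resize(im[110:230,190:320],None,fx=5,fy=5)
    cv2.imwrite(f"pics/{n}2.png",im)
s=status.state(); print(s["ee_pos"],s["ee_rot"],s["force"])
E
```

```text
time_s: 5.75
ee_pos: [493.0, -113.1, 241.9]
ee_rot: [179.9, -0.1, 23.3]
force: [-0.2, -0.5, 0.7]
gripper_width: 46.1
[ 492.87586591 -113.04091152  241.92457246] [ 1.79913235e+02 -1.21927068e-01  2.33146664e+01] [ 0.19722349 -0.08692477 -1.48473592]
```

View pics/wrist2.png

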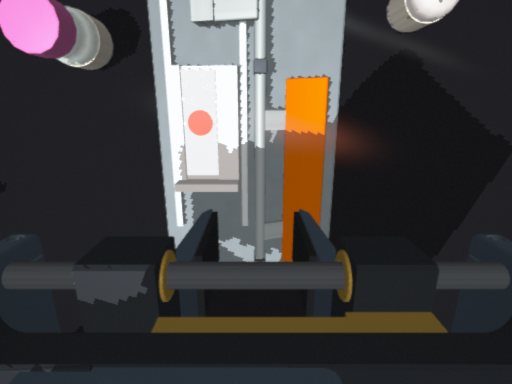

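View pics/side2.png

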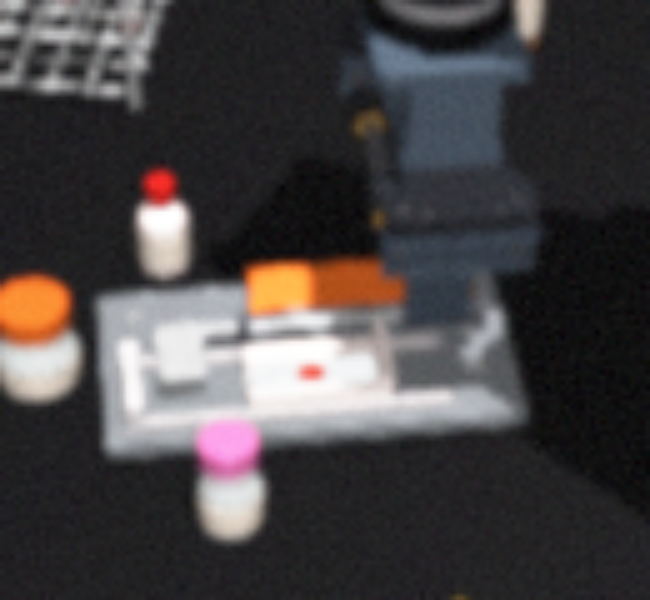

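The fingers straddle the rod. The right finger is over the bar at (318,235), and the left one is behind the lip, which is at row 187. Now I'll press.

```bash
python3 -m jog '[[0.0465,0,0,0.006,0,0,0],[0.0465,0,0,0.006,0,0,0],[0.0465,0,0,0.006,0,0,0],[0.0465,0,0,0.005,0,0,0],[0.0465,0,0,0,0,0,0],[0.0465,0,0,0,0,0,0]]'
python3 - <<'E'
from workcell import status
s=status.state(); print(s["ee_pos"],s["force"],s["torque"])
E
python3 -m jog '[[0.0465,0,0,0.003,0,0,0],[0.0465,0,0,0,0,0,0],[0.0465,0,0,0,0,0,0]]'
python3 -m jog '[[0.0465,0,0,0.001,0,0,0],[0.0465,0,0,0,0,0,0],[0.0465,0,0,0,0,0,0]]'
python3 - <<'E'
from h import *
for n in ("wrist","side"):
    f=vision.grab_frame(n); im=f["color"]
    P=cloud(f); m=orange(f)&(f["depth"]>0)&(abs(P[...,0]-536)<75)&(abs(P[...,1]+129)<60)&(P[...,2]<45); m=biggest(m); print(n,np.percentile(P[m][:,2],[5,50,95]))
    if n=="side": im=cv2.resize(im[110:230,190:320],None,fx=5,fy=5)
    cv2.imwrite(f"pics/{n}3.png",im)
s=status.state(); print(s["ee_pos"],s["ee_rot"],s["force"],s["torque"])
E
```

```text
time_s: 6.6
ee_pos: [492.3, -112.7, 217.8]
ee_rot: [-180.0, 0.0, 23.3]
force: [-1.6, 1.8, 5.5]
gripper_width: 46.3
[ 492.3058937  -112.74276755  217.83911412] [-1.60437651  1.83500134  5.53602664] [ 0.22705658  0.41465479 -0.01592308]
time_s: 6.98
ee_pos: [492.1, -112.4, 215.0]
ee_rot: [-179.9, 0.0, 23.3]
force: [-2.2, 5.3, 5.3]
gripper_width: 46.6
time_s: 7.35
ee_pos: [492.2, -112.5, 214.1]
ee_rot: [-179.9, -0.0, 23.3]
force: [-2.4, 3.0, 6.8]
gripper_width: 46.6
wrist [22.45751951 23.51534951 24.55184925]
side [17.9000185  22.65739079 25.14160088]
[ 492.19091964 -112.46043832  214.15103278] [-1.79933241e+02 -3.96531028e-03  2.32812768e+01] [-2.64105174  3.97226431  7.39102384] [ 0.60071561  0.39503328 -0.07083038]
```

View pics/side3.png

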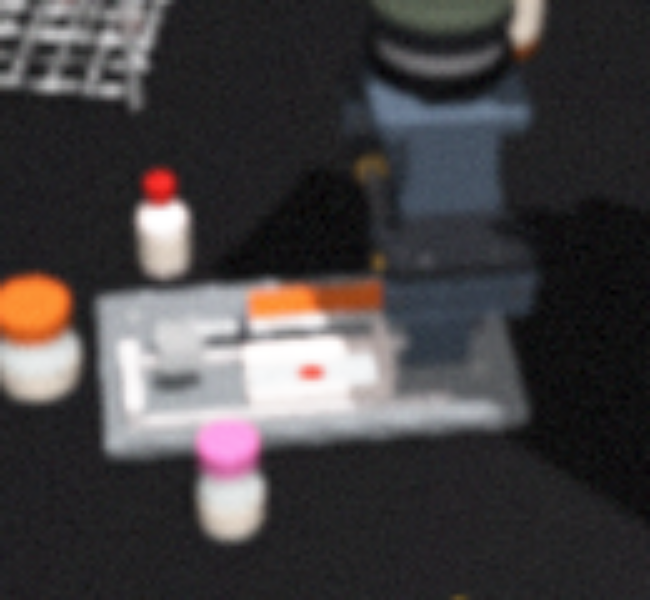

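View pics/wrist3.png

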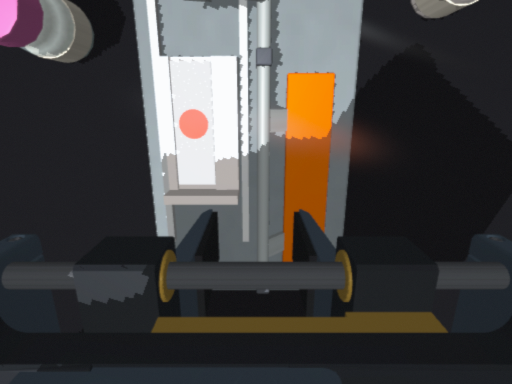

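The bar is level at z ≈ 23.5 and the jaw is raised. Now I'll push.

```bash
python3 -m jog '[[0.0465,0.005,0,0,0,0,0],[0.0465,0.005,0,0,0,0,0],[0.0465,0.005,0,0,0,0,0],[0.0465,0.005,0,0,0,0,0],[0.0465,0.005,0,0,0,0,0],[0.0465,0,0,0,0,0,0]]'
python3 - <<'E'
from h import *
f=vision.grab_frame("wrist"); cv2.imwrite("pics/w4.png",f["color"])
s=status.state(); print(s["ee_pos"],s["ee_rot"],s["force"])
P=cloud(f); Z=P[...,2]; a=np.radians(23.4); R=np.array([[np.cos(a),-np.sin(a)],[np.sin(a),np.cos(a)]])
S=(P[...,:2]-[561.6,-83.9])@R
car=biggest((f["depth"]>0)&(Z>27)&(Z<34)&(S[...,1]>10)&(S[...,1]<50)&(S[...,0]<90)&(S[...,0]>-50)); print(np.percentile(S[car],[2,50,98],axis=0))
m=orange(f)&(f["depth"]>0)&(Z<45)&(Z>10);m=biggest(m);print("bar",np.percentile(Z[m],[5,50,95]))
print("tcp",(s["ee_pos"][:2]-[561.6,-83.9])@R)
E
```

```text
time_s: 8.2
ee_pos: [515.0, -103.4, 214.0]
ee_rot: [180.0, 0.1, 23.3]
force: [-3.2, -1.1, 6.3]
gripper_width: 46.5
[ 514.97050995 -103.40407268  213.99413818] [1.79978955e+02 8.59271446e-02 2.33372151e+01] [-3.44081297 -1.36763105  5.90085358]
[[-27.53287721  11.7913226 ]
 [ 10.31280543  30.67493459]
 [ 41.93791     49.24526303]]
bar [22.31720025 23.33492936 24.3523876 ]
tcp [-50.54043151   0.61885069]
```

View pics/w4.png

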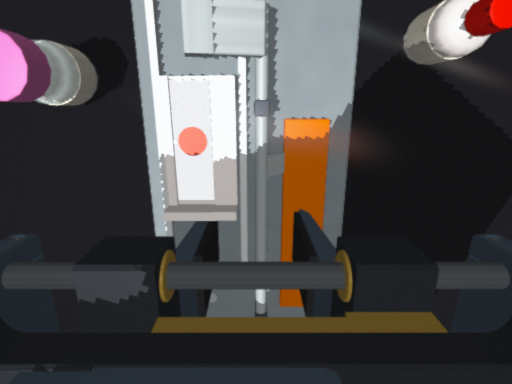

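The lip has moved up against the finger in the image (row 213) and the carrier slides straight. About 43 mm is left, so I'll keep pushing.

```bash
python3 -m jog '[[0.0465,0.005,0,0,0,0,0],[0.0465,0.005,0,0,0,0,0],[0.0465,0.005,0,0,0,0,0],[0.0465,0.005,0,0,0,0,0],[0.0465,0.005,0,0,0,0,0],[0.0465,0.005,0,0,0,0,0],[0.0465,0.005,0,0,0,0,0],[0.0465,0.003,0,0,0,0,0],[0.0465,0,0,0,0,0,0]]'
python3 - <<'E'
from h import *
f=vision.grab_frame("wrist"); cv2.imwrite("pics/w5.png",f["color"])
g=vision.grab_frame("side"); cv2.imwrite("pics/s5.png",cv2.resize(g["color"][110:230,190:320],None,fx=5,fy=5))
s=status.state(); print(s["ee_pos"],s["ee_rot"],s["force"])
P=cloud(f); Z=P[...,2]; a=np.radians(23.4); R=np.array([[np.cos(a),-np.sin(a)],[np.sin(a),np.cos(a)]])
S=(P[...,:2]-[561.6,-83.9])@R
lip=(f["depth"]>0)&(Z>37)&(Z<45)&(S[...,1]>10)&(S[...,1]<50)&(S[...,0]<40)&(S[...,0]>-50); print(np.percentile(S[lip],[2,50,98],axis=0))
m=orange(f)&(f["depth"]>0)&(Z<45)&(Z>10);m=biggest(m);print("bar",np.percentile(Z[m],[5,50,95]))
print("tcp",(s["ee_pos"][:2]-[561.6,-83.9])@R)
E
```

```text
time_s: 9.38
ee_pos: [549.7, -88.5, 214.0]
ee_rot: [180.0, 0.1, 23.3]
force: [-4.0, -2.0, 5.9]
gripper_width: 46.4
[549.64432689 -88.50886057 214.03443464] [1.79977438e+02 1.21568296e-01 2.33387920e+01] [-3.62713968 -1.88560043  6.93183072]
[[-15.12419987  11.73079634]
 [  7.62871519  28.14504045]
 [ 10.09492211  49.15966483]]
bar [22.07704078 23.27142377 24.27946283]
tcp [-12.80277355   0.51836725]
```

View pics/w5.png

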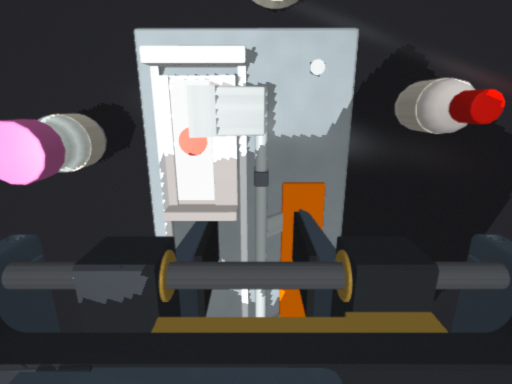

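View pics/s5.png

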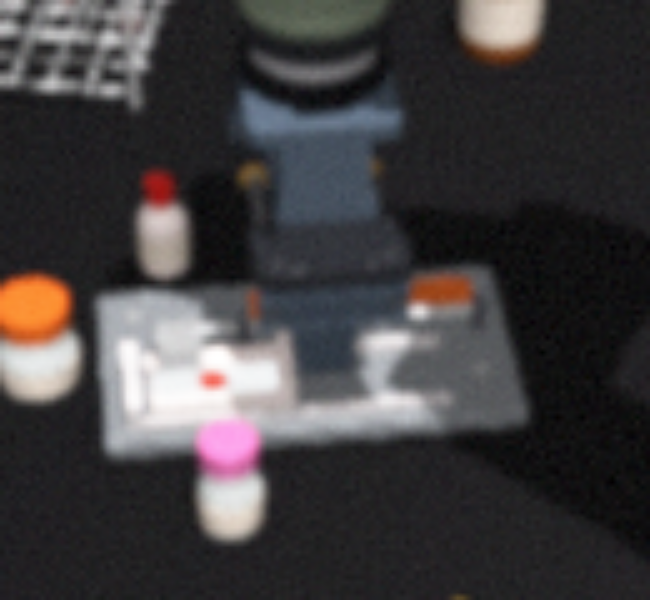

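The carrier is under the jaw, with about 5 mm left to the stop: its front edge is at row 75 and the stop bar at row 55. I'll push in small steps and watch the force.

```bash
python3 -m jog '[[0.0465,0.002,0,0,0,0,0],[0.0465,0.002,0,0,0,0,0],[0.0465,0,0,0,0,0,0]]'
python3 -m jog '[[0.0465,0.0015,0,0,0,0,0],[0.0465,0,0,0,0,0,0]]'
python3 -m jog '[[0.0465,0.001,0,0,0,0,0],[0.0465,0,0,0,0,0,0]]'
```

```text
time_s: 9.85
ee_pos: [553.2, -87.0, 214.0]
ee_rot: [180.0, 0.2, 23.3]
force: [-4.7, -1.2, 6.8]
gripper_width: 46.5
time_s: 10.1
ee_pos: [554.5, -86.4, 214.0]
ee_rot: [180.0, 0.2, 23.3]
force: [-4.5, -1.8, 6.7]
gripper_width: 46.3
time_s: 10.35
ee_pos: [554.9, -86.3, 214.0]
ee_rot: [180.0, 0.3, 23.4]
force: [-6.8, -3.4, 7.6]
gripper_width: 46.4
```

```bash
python3 -m jog '[[0.0465,0.001,0,0,0,0,0],[0.0465,0,0,0,0,0,0]]'
python3 -m jog '[[0.0465,0.001,0,0,0,0,0],[0.0465,0,0,0,0,0,0],[0.0465,0,0,0,0,0,0]]'
python3 - <<'E'
from h import *
f=vision.grab_frame("wrist"); cv2.imwrite("pics/w6.png",f["color"])
s=status.state(); print(s["ee_pos"],s["ee_rot"],s["force"])
P=cloud(f); Z=P[...,2]; a=np.radians(23.4); R=np.array([[np.cos(a),-np.sin(a)],[np.sin(a),np.cos(a)]])
S=(P[...,:2]-[561.6,-83.9])@R
m=orange(f)&(f["depth"]>0)&(Z<45)&(Z>10);m=biggest(m);print("bar",np.percentile(Z[m],[5,50,95]))
print("tcp",(s["ee_pos"][:2]-[561.6,-83.9])@R)
E
```

```text
time_s: 10.6
ee_pos: [555.3, -86.1, 214.0]
ee_rot: [-180.0, 0.4, 23.4]
force: [-8.4, -5.6, 10.2]
gripper_width: 46.4
time_s: 10.98
ee_pos: [555.6, -86.0, 214.0]
ee_rot: [-180.0, 0.5, 23.4]
force: [-9.9, -5.5, 12.2]
gripper_width: 46.5
[555.64839694 -86.013097   214.0671133 ] [-179.97721329    0.47990349   23.43016928] [-10.30230503  -5.91142272  11.2359981 ]
bar [22.13016195 23.27940244 24.32266786]
tcp [-6.30132325  0.42436205]
```

View pics/w6.png

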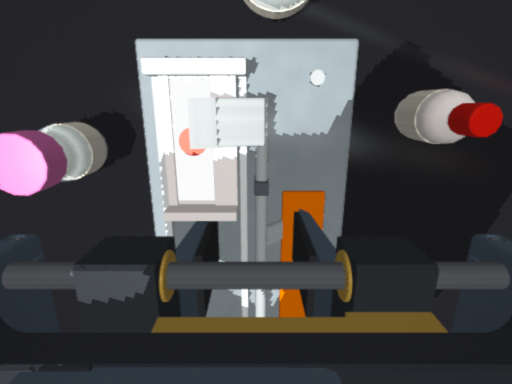

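The carrier's front is against the stop with no gap left (row 75), the push force has risen to about 9 N, and the bar is still fully down. I'll back off the lip, then let the bar up gently.

```bash
python3 -m jog '[[0.0465,0,0,0,0,0,0],[0.0465,-0.003,0,0,0,0,0],[0.0465,-0.003,0,0,0,0,0],[0.0465,-0.002,0,0,0,0,0],[0.0465,0,0,-0.003,0,0,0],[0.0465,0,0,-0.003,0,0,0],[0.0465,0,0,-0.003,0,0,0],[0.0465,0,0,-0.004,0,0,0],[0.0465,0,0,-0.006,0,0,0],[0.0465,0,0,-0.01,0,0,0],[0.0465,0,0,-0.03,0,0,0],[0.0465,0,0,-0.05,0,0,0]]'
python3 -m jog '[[0.0465,0,0,-0.04,0,0,0],[0.0465,0,0,0,0,0,0],[0.0465,0,0,0,0,0,0],[0.0465,0,0,0,0,0,0]]'
python3 - <<'E'
from h import *
f=vision.grab_frame("wrist"); cv2.imwrite("pics/w7.png",f["color"])
g=vision.grab_frame("side"); cv2.imwrite("pics/s7.png",cv2.resize(g["color"][110:230,190:320],None,fx=5,fy=5))
s=status.state(); print(s["ee_pos"],s["force"],s["time_s"])
P=cloud(f); Z=P[...,2]; a=np.radians(23.4); R=np.array([[np.cos(a),-np.sin(a)],[np.sin(a),np.cos(a)]])
S=(P[...,:2]-[561.6,-83.9])@R
ok=f["depth"]>0
m=biggest(orange(f)&ok&(Z<45)&(Z>10)); p=np.polyfit(S[m][:,1],Z[m],1); print("bar tilt",np.arctan(p[0]),"-> clip",0.42-abs(np.arctan(p[0])))
lip=ok&(Z>37)&(Z<45)&(S[...,1]>10)&(S[...,1]<50)&(S[...,0]<40)&(S[...,0]>-50); print("lip",np.percentile(S[lip],[2,50,98],axis=0))
top=ok&(Z>26)&(Z<32)&(S[...,1]>35)&(S[...,1]<49)&(S[...,0]>15)&(S[...,0]<83); print("car top z",np.percentile(Z[top],[5,50,95]), "plane", np.linalg.lstsq(np.c_[S[top],np.ones(top.sum())],Z[top],rcond=None)[0])
stop=ok&(Z>33)&(Z<39)&(S[...,1]>36)&(S[...,1]<50)&(S[...,0]>75); print("stop x",np.percentile(S[stop][:,0],[2,50,98]))
E
```

```text
time_s: 12.52
ee_pos: [550.2, -87.7, 322.8]
ee_rot: [-179.9, 0.2, 23.3]
force: [0.8, -0.3, 0.7]
gripper_width: 46.4
time_s: 13.02
ee_pos: [550.3, -87.7, 361.3]
ee_rot: [-179.9, 0.1, 23.3]
force: [-0.1, -0.5, 0.1]
gripper_width: 46.5
[550.53843234 -87.75979739 361.47246035] [-0.73661669 -0.07107555  0.0298619 ] 13.125
bar tilt -0.21435599439092545 -> clip 0.20564400560907453
lip [[10.19403741 11.01832824]
 [12.72259419 30.45577663]
 [15.11291671 49.41220915]]
car top z [28.21058282 29.57833209 30.94406327] plane [2.20248540e-03 5.87351687e-02 2.69933748e+01]
stop x [86.18805899 89.88055012 93.54234768]
```

View pics/w7.png

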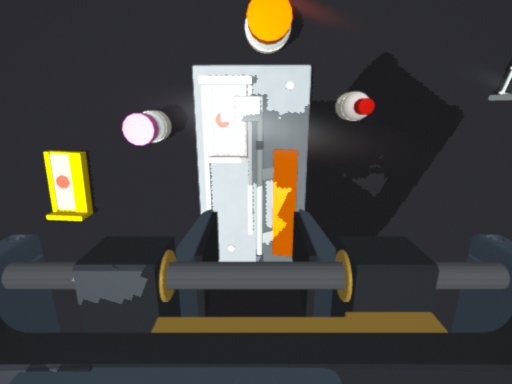

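View pics/s7.png

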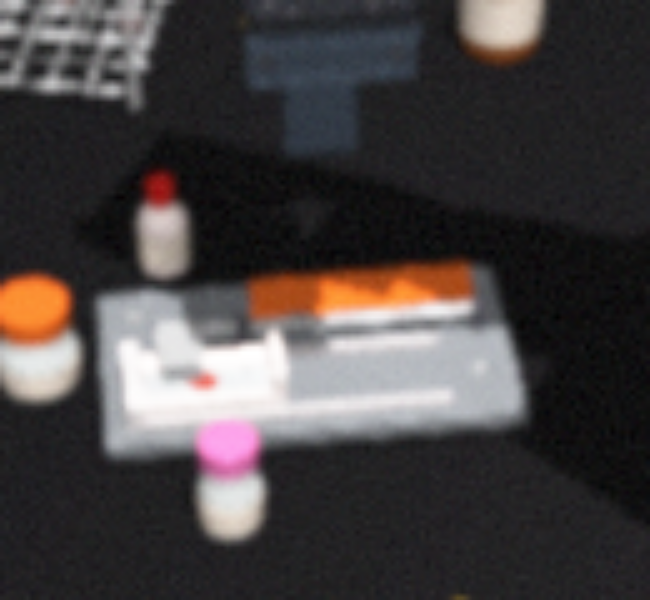

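The jaw rests on the carrier (clip ≈ 0.206 rad). Both the lip's rear face (10.2 mm) and the stop face (86.2 mm) read about 1.2 mm high. They are 76 mm apart, which is exactly the carrier's length, so it is home.

```bash
python3 -c "
from workcell import ticket; print(ticket.job_done())"
```

```text
the job is handed in; nothing more can be done
None
```

The white carrier is home against the end stop and the jaw is clamped on it. I handed the job in at about 13 s, with no verdict reported.

**What I did:** I pressed the bar fully down with one fingertip, where it measured level at z ≈ 23.3 mm with about 6–7 N upward on the tool. With the other fingertip I pushed the carrier about 57 mm, until the push force rose against the stop. I then backed off the lip, let the bar up slowly and raised the arm clear.

**Last checks:**
- **Carrier position:** the lip's rear face and the stop face measured 76 mm apart, which is the carrier's length, so no gap is left. Both read about 1.2 mm beyond the nominal stage figures, within the camera calibration.
- **Clip:** the bar's tilt gives a clip angle of about 0.206 rad, matching the jaw resting on the carrier. I had no direct measure of the clamp force.
- **Carrier flatness:** it looks flat in both pictures. A plane fit to its top gave about 0.06 rad of sideways slope, over the 0.05 rad limit. I put that down to depth noise over a narrow strip and did not check it further.
- **Contact and bystanders:** tool force was about zero, within sensor noise. The dropper, specimen jar and vial beside the stage look undisturbed; the spare, marker and reagent bottle are well away from where the arm worked, and I did not measure their positions again.

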